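# Sweep leftover mosaic tiles into the tray

### The job

Clear the leftovers off the mosaic panel: with your fingertips, sweep the six loose tiles across the wood and over the end of the panel, down into the open grey tray standing against it. Slide the tiles, do not pick any of them up, and leave the tray, the glue pot, the carton of tiles and the paint cup standing where they are.

Things in the scene. Friction and masses are not known exactly. Their poses are not given: they have to be found in the camera images.
- panel: wooden painting panel lying fixed on the table: 250 (x) x 300 (y) x 38 mm high; origin: centre of its underside on the table, z up. A glued border row of 20 mm tiles, 6 mm proud of the flat top, runs along each long edge (|x| 103 to 123 mm) and stays. Both ends (y = +150 and -150 mm) are open. The six loose tiles and the glue pot stand on the top between the rows
- tile1: loose ceramic mosaic tile, 25 x 25 x 8 mm, about 13 g, lying flat on the panel at any yaw (tile colours mean nothing). Origin: centre of its underside at the start (38 mm above the table), z is its own upward axis
- tile2: loose ceramic mosaic tile, 25 x 25 x 8 mm, about 13 g, lying flat on the panel at any yaw (tile colours mean nothing). Origin: centre of its underside at the start (38 mm above the table), z is its own upward axis
- tile3: loose ceramic mosaic tile, 25 x 25 x 8 mm, about 13 g, lying flat on the panel at any yaw (tile colours mean nothing). Origin: centre of its underside at the start (38 mm above the table), z is its own upward axis
- tile4: loose ceramic mosaic tile, 25 x 25 x 8 mm, about 13 g, lying flat on the panel at any yaw (tile colours mean nothing). Origin: centre of its underside at the start (38 mm above the table), z is its own upward axis
- tile5: loose ceramic mosaic tile, 25 x 25 x 8 mm, about 13 g, lying flat on the panel at any yaw (tile colours mean nothing). Origin: centre of its underside at the start (38 mm above the table), z is its own upward axis
- tile6: loose ceramic mosaic tile, 25 x 25 x 8 mm, about 13 g, lying flat on the panel at any yaw (tile colours mean nothing). Origin: centre of its underside at the start (38 mm above the table), z is its own upward axis
- tray: open grey plastic tray, 250 (x) x 120 (y) x 28 mm high, walls 3 mm, loose, 0.5 kg, on the table, its long side 3 mm from one open end of the panel (the +y or the -y end, differs between starts). Its rim is 10 mm below the panel's top: tiles pushed over that end drop in. Origin: centre of its underside; axes parallel to the panel's
- tile_box: closed flat carton of new tiles, 250 x 120 x 30 mm, kraft with a white lid, loose, about 0.9 kg, standing against the panel's other end. Origin: centre of its underside; axes parallel to the panel's. To be left alone
- glue_pot: closed white glue pot, a low tub 56 mm in diameter and 36 mm high, loose, about 0.12 kg, standing upright on the panel's top nearer to the +x border row. Origin: centre of its underside. To be left alone
- paint_cup: small empty blue plastic paint cup, 50 mm across at its rim, 32 mm high, loose, about 30 g, standing on the carton's lid. Origin: centre of its underside. To be left alone

How it is judged (in metres and radians):
At the end, for the whole second after the job is handed in: All six loose tiles lie in the tray, flat, on edge or piled (centres over its 244 x 114 mm inner floor and lower than the panel's top); tray, carton, glue pot and paint cup each stand upright within 20 mm of where they were (x of tile1 in the frame of tray between -0.123 and 0.123 m and y of tile1 in the frame of tray between -0.058 and 0.058 m and z of each of tile1, tile2, tile3, tile4, tile5, tile6 in the frame of tray below 0.037 m and x of tile2 in the frame of tray between -0.123 and 0.123 m and y of tile2 in the frame of tray between -0.058 and 0.058 m and x of tile3 in the frame of tray between -0.123 and 0.123 m and y of tile3 in the frame of tray between -0.058 and 0.058 m and x of tile4 in the frame of tray between -0.123 and 0.123 m and y of tile4 in the frame of tray between -0.058 and 0.058 m and x of tile5 in the frame of tray between -0.123 and 0.123 m and y of tile5 in the frame of tray between -0.058 and 0.058 m and x of tile6 in the frame of tray between -0.123 and 0.123 m and y of tile6 in the frame of tray between -0.058 and 0.058 m and distance of each of tile_box, glue_pot, paint_cup, tray from where it was at the start of the episode below 0.02 m and angle between each of tile_box, glue_pot, paint_cup, tray's own z axis and vertical below 0.1 rad); the robot touches nothing.
It fails at once if a tile is lifted: more than 25 mm above the panel's top (height (world z) of any of tile1, tile2, tile3, tile4, tile5, tile6 above 0.063 m).
It fails at once if the tray, glue pot, carton or paint cup is shifted by more than 20 mm or tipped (distance of any of tile_box, glue_pot, paint_cup, tray from where it was at the start of the episode above 0.02 m or angle between any of tile_box, glue_pot, paint_cup, tray's own z axis and vertical above 0.3 rad).
It also fails if it takes over 72 s, if anything falls off the work surface, if the arm or the gripper's body presses on something with over 40 N, if the wrist force passes 120 N, or if a joint passes its speed limit or range.

### The arm

A 6-joint arm with a two-finger parallel gripper is mounted at the origin on the work surface. World frame = base frame: x ahead of the robot, y to its left, z up, the work surface at z = 0. Lengths are in mm, angles in rad, forces in N, time in s.
With the tool pointing down it reaches from about 275 to 1000 mm from the base axis. Payload 8.4 kg.
Tool frame: the origin (TCP) lies midway between the tips of the shut fingers; the grasp point (between the pads) lies 19 mm behind it; z points along the fingers, y is the direction in which the jaws open and shut (so a half turn about z gives the same grasp; the last joint's range is limited). The gripper opens to 85 mm and grips with 20 to 120 N. Pads are 22 mm wide; open, the fingers measure 114 mm over their backs; the gripper's body (76 mm by 85 mm) begins 54 mm behind the grasp point. The pads swing forward as they close: fully open they stand 13 mm farther back than shut.
Start: joints at [1.176, 0.353, 1.633, -0, 1.155, -0.002], TCP at [239.234, 577.404, 231.281] pointing down, gripper open.
Joint ranges: [-2.63, 2.63], [-0.92, 2.1], [0.06, 2.66], [-1.3, 4.44], [0, 2.69], [-3.02, 3.02]. Speed limits (rad/s): [2.22, 2.22, 2.79, 3.14, 3.14, 3.14].

### API

Orientations are given as [roll, pitch, yaw] about the fixed x, y, z axes, in that order (R = Rz(yaw) Ry(pitch) Rx(roll)).
In Python, from rig import r gives the robot as it stands. The module is installed in compiled form; this text tells all that it offers.
- The arm moves only by the tool drive_tool, never from a script. Its argument "moves" is a list of rows, each a list of 3 entries, a list of its own where there are three numbers: the closure, from 0 (fully open) to 1 (shut), then the shift along the tool's x, y, z in cm, then the turn about the tool's z in degrees. In form: [[claw, [dx, dy, dz], roll], ...]. A call has 1 to 12 rows; each row is the pose to reach, as a shift and turn from the pose measured when the call began, along the tool's axes at that moment; what a row does not reach only later rows make up. A row lasts 1/8 s, in which the tool goes at most 62.5 mm and 10.7 degrees, less where a joint would pass 70% of its speed; a pose out of reach is approached as far as the arm can. A call with a gripper value outside its range is refused whole. The fingers move at their own pace and stop on an object; "grip_force" is the grip in N (left out, the last holds). Time passes only in rows, so rows that repeat a pose let the fingers close. It gives the time, the measured TCP pose, the force and the opening at its end, in the units of the state.
- r.sense(): the state, without advancing time (a new reading comes with each control period).
- r.grab_frame(name): name is "side" or "top" or "wrist"; returns a dict with "color" (480x640x3 uint8, red, green, blue), "fx", "fy", "cx", "cy" (pixels), "pose" (4x4, takes a point from camera to world coordinates); the wrist camera has in their place "hand_eye" (4x4, takes a point from camera to tool coordinates, whose origin is the TCP and whose axes are the flange's). Camera axes: x right, y up, looking along -z (the intrinsics and any distortion apply to the point x, -y, -z); pixel columns grow to the right and rows downward; lengths in mm; the calibration is good to about 2 mm. The wrist camera is an equidistant fisheye: a pixel r from the principal point sees the ray r / f radians off the axis. A picture is of the moment at which its call begins: read the wrist's pose just before it. There is no depth.
- r.sign_off(): hands the job in, once; it reports no verdict.
Trained networks look in the newest picture that a camera, given by its name, has taken for a name from the list of things; names that differ only in an ending like _2 or _b are one class to them, and where a whole thing is asked for, a point or a joint stands for the part that bears it (a point fixed in the world has none). Each returns a list of dicts, best first, with "score" (0 to 1); they miss things now and then, are a little off and sometimes report something else, mostly with a low value. They report only what shows in the picture. A call takes as long as a camera call.
- r.outline_of(thing, camera): "mask" (480x640 bool, what is visible of it) and "at" ([column, row] in pixels, amid what is visible of it).
- r.spot_point(thing, camera): "at" ([column, row] in pixels: a listed point, or the origin of a listed thing).
The state is a dict: "clock": time; "qpos": joint angles; "qvel": joint speeds; "joint_efforts": joint torques, N m; "eef_pos": TCP position; "tcp_rot": TCP orientation; "contact_force": force on the tool from outside, world axes, zero at the start; "wrist_torque": the same for the moment, N m; "opening": opening from 0.0 (shut) to 1.0 (fully open).
Only numpy, scipy, OpenCV 4.12 (cv2) and the standard library are available. Lean on these libraries where they do the work, as an engineer would, in place of code of your own. Each camera call takes 0.05 s, during which the arm holds its last target.

## Working session

There is one attempt and no reset: what is moved stays moved. The work goes in short steps, Python scripts to look and compute and a tool call to move; the robot and the scene stay as the last step left them, time stands still between calls to the robot, and variables do not carry over. Pictures are saved under pics/ and viewed, and the job is handed in when it is done.

Besides the shell and the picture viewer there is one more tool, called as a command line: name --argument value ..., lists and objects as JSON in quotes. drive_tool: Moves the arm, as the interface text tells. Its arguments: {"type":"object","properties":{"moves":{"type":"array"},"grip_force":{"type":"number"}},"required":["moves"]}

```bash
mkdir -p pics; python3 - <<'E'
from rig import r
import cv2
s=r.sense(); print(s)
for n in ("side","top"):
    f=r.grab_frame(n); cv2.imwrite(f"pics/{n}0.png",f["color"][:,:,::-1]); print(n,f["fx"],f["fy"],f["cx"],f["cy"],f["pose"].round(3).tolist() if hasattr(f["pose"],'round') else f["pose"],[k for k in f])
E
```

```text
{'clock': 0.0, 'qpos': array([ 1.17560738e+00,  3.53641947e-01,  1.63412770e+00, -4.55353017e-06,
        1.15519505e+00, -2.41670021e-03]), 'qvel': array([ 2.95499109e-04, -1.11987299e-03, -1.21361811e-05,  9.80650559e-05,
       -4.35796779e-04, -8.49801238e-04]), 'joint_efforts': array([-6.69184847e-04, -6.05246043e+01, -3.42074561e+01,  1.61104313e-04,
        9.09505121e-03, -4.19553339e-05]), 'eef_pos': array([239.04930467, 576.96864463, 230.56830414]), 'tcp_rot': array([-3.14022060e+00,  8.47540697e-07,  2.74882225e+00]), 'contact_force': array([ 0.1000214 , -0.51882932,  0.04582943]), 'wrist_torque': array([-0.00432627, -0.02026296, -0.06838172]), 'opening': 1.0048675100956785}
side 462.35025881800567 462.35025881800567 320.06729200404936 240.2690063423511 [[0.965, 0.197, -0.171, 462.597], [-0.261, 0.739, -0.621, -386.978], [0.005, 0.644, 0.765, 570.928], [0.0, 0.0, 0.0, 1.0]] ['color', 'fx', 'fy', 'cx', 'cy', 'pose']
top 483.2555935790196 483.2555935790196 322.40738201543775 238.7375558852679 [[-0.02, 0.982, -0.186, 424.682], [-1.0, -0.018, 0.017, 23.314], [0.013, 0.186, 0.982, 848.662], [0.0, 0.0, 0.0, 1.0]] ['color', 'fx', 'fy', 'cx', 'cy', 'pose']
```

View pics/side0.png

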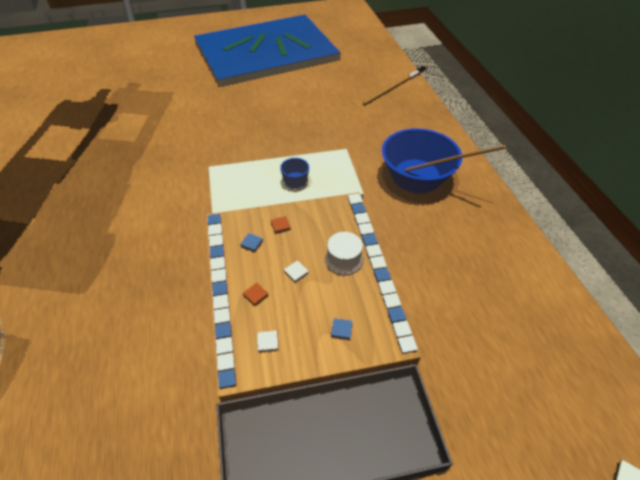

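View pics/top0.png

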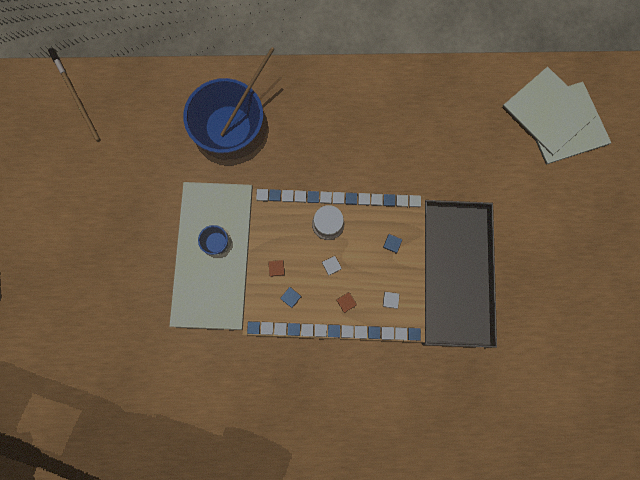

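```bash
cat > h.py <<'E'
from rig import r
import cv2, numpy as np
def ray(f,u,v,z):
    d=np.array([(u-f["cx"])/f["fx"],-(v-f["cy"])/f["fy"],-1.0]); P=np.array(f["pose"])
    w=P[:3,:3]@d; o=P[:3,3]; return o+w*(z-o[2])/w[2]
def toolmove(s,dxyz):
    from scipy.spatial.transform import Rotation as R
    return R.from_euler('xyz',s['tcp_rot']).as_matrix().T@np.array(dxyz)/10
E
python3 - <<'E'
from h import *
for c in ("top","side"):
    f=r.grab_frame(c)
    for n,z in (("tile1",42),("panel",19),("tray",0),("tile_box",15),("glue_pot",56),("paint_cup",46)):
        for o in r.outline_of(n,c):
            if o["score"]<.3: continue
            m=o["mask"].astype('uint8'); ys,xs=np.nonzero(m)
            rc=cv2.minAreaRect(np.argwhere(m)[:,::-1].astype('float32'))
            print(c,n,round(o["score"],2),np.round(o["at"],1),ray(f,xs.mean(),ys.mean(),z).round(1),'px',[round(x,1) for x in rc[0]+rc[1]],round(rc[2],1))
E
```

```text
top tile1 0.8 [390.1 298.2] [ 473.5 -101.2   42. ] px [390.5, 299.0, 16.0, 15.0] 90.0
top tile1 0.77 [345.6 302.9] [470.  -27.6  42. ] px [345.9, 301.9, 14.7, 16.1] 56.3
top tile1 0.66 [392.9 240.9] [ 568.8 -109.    42. ] px [392.0, 242.5, 15.7, 15.2] 26.6
top tile1 0.55 [332.7 265.4] [532.3  -4.4  42. ] px [331.2, 264.9, 15.2, 14.8] 63.4
top tile1 0.55 [276.1 267.4] [529.7  87.4  42. ] px [276.5, 267.5, 15.0, 15.0] 90.0
top panel 0.67 [338.9 263.4] [533.2 -13.2  19. ] px [336.5, 265.1, 182.1, 148.6] 2.8
top tray 0.87 [462.8 274.4] [ 517.8 -232.6    0. ] px [460.5, 273.4, 73.0, 146.3] 0.8
top tray 0.71 [212.1 261.9] [556.  205.5   0. ] px [211.8, 254.9, 72.5, 146.7] 5.0
top tile_box 0.68 [210.  261.5] [553.6 202.4  15. ] px [211.9, 255.4, 73.0, 147.4] 4.9
top glue_pot 0.69 [326.  220.3] [6.03e+02 1.00e-01 5.60e+01] px [327.8, 222.1, 33.1, 31.8] 63.4
top paint_cup 0.58 [210.2 240.8] [579.6 194.6  46. ] px [212.0, 238.5, 27.0, 28.0] 90.0
side tile1 0.85 [296.3 269. ] [533.2  -4.7  42. ] px [296.0, 271.1, 17.0, 18.6] 53.1
side tile1 0.67 [268.1 343.9] [ 473.5 -101.8   42. ] px [267.5, 341.5, 20.3, 20.2] 85.6
side tile1 0.64 [254.  240.1] [481.8  65.   42. ] px [251.7, 242.1, 17.4, 16.5] 26.6
side tile1 0.58 [257.5 294.6] [471.7 -27.3  42. ] px [255.8, 293.8, 17.7, 18.4] 45.0
side tile1 0.51 [281.6 223.7] [531.2  88.3  42. ] px [280.9, 224.7, 15.2, 16.4] 71.6
side panel 0.97 [299.3 303.7] [532.  -37.6  19. ] px [303.9, 291.2, 187.0, 204.6] 79.5
side tray 0.9 [340.7 428.8] [ 529.5 -216.7    0. ] px [330.4, 436.7, 112.1, 230.4] 79.8
side tile_box 0.67 [273.8 181.4] [555.  212.5  15. ] px [284.7, 180.3, 48.5, 151.2] 83.6
side glue_pot 0.8 [345.6 251.4] [605.6  -1.9  56. ] px [344.0, 253.0, 42.0, 36.0] 90.0
side paint_cup 0.63 [297.5 169.3] [578.6 195.6  46. ] px [294.5, 173.0, 30.0, 29.0] 90.0
```

```bash
python3 - <<'E'
from h import *
f=r.grab_frame("top"); im=f["color"]
cv2.imwrite("pics/crop0.png",cv2.resize(im[170:360,160:510],None,fx=2.28,fy=2.28,interpolation=cv2.INTER_CUBIC)[:,:,::-1])
for nm,u,v,z in (("rowTL",256,189,44),("rowTR",421,195,44),("rowBL",248,334,44),("rowBR",421,341,44),("trayTL",425,200,28),("trayTR",494,203,28),("trayBR",496,347,28),("trayBL",425,345,28)):
    print(nm,ray(f,u,v,z).round(1))
E
```

```text
rowTL [666.5 122.4  44. ]
rowTR [ 651.  -162.4   44. ]
rowBL [421.2 134.2  44. ]
rowBR [ 404.2 -147.9   44. ]
trayTL [ 646.3 -172.6   28. ]
trayTR [ 638.7 -294.2   28. ]
trayBR [ 391.4 -276.    28. ]
trayBL [ 397.1 -157.6   28. ]
```

```bash
cat >> h.py <<'E'
C=np.array([535.7,-13.4]); YAW=-0.056
ex=np.array([np.cos(YAW),np.sin(YAW)]); ey=np.array([-ex[1],ex[0]])
def goto(px,py,z,yaw=np.pi/2+YAW):
    s=r.sense(); w=C+px*ex+py*ey
    d=toolmove(s,[w[0]-s['eef_pos'][0],w[1]-s['eef_pos'][1],z-s['eef_pos'][2]])
    dy=(s['tcp_rot'][2]-yaw+np.pi)%(2*np.pi)-np.pi
    print('shift cm',d.round(2),'turn',round(np.degrees(dy),2))
def here():
    s=r.sense(); d=s['eef_pos'][:2]-C
    print('clock',round(s['clock'],2),'panel',(d@ex).round(1),(d@ey).round(1),'z',s['eef_pos'][2].round(1),'rot',s['tcp_rot'].round(4),'F',s['contact_force'].round(2),'op',round(s['opening'],3))
E
python3 -c "
from h import *
goto(-60,112,110);here()"
```

```text
shift cm [-40.64 -34.64  12.13] turn 70.7
clock 0.85 panel -329.1 573.3 z 231.3 rot [-3.1416  0.      2.7488] F [ 0.27 -0.41 -0.6 ] op 0.998
```

drive_tool --moves '[[0.77,[-4,-3.5,1],8],[0.77,[-8,-7,2],16],[0.77,[-12.5,-10.5,3],24],[0.77,[-17,-14,4],32],[0.77,[-21,-18,5],40],[0.77,[-25,-21.5,6],48],[0.77,[-29,-25,7],56],[0.77,[-33,-28,8.5],64],[0.77,[-37,-31.5,10],70.7],[0.77,[-40.6,-34.6,12],70.7],[0.77,[-40.6,-34.6,12],70.7],[0.77,[-40.6,-34.6,12],70.7]]'

```text
clock: 2.35
eef_pos: [481.8, 102.5, 111.4]
tcp_rot: [-3.141, -0.0, 1.514]
contact_force: [-0.8, 0.8, 0.1]
opening: 0.229
```

```bash
python3 -c "
from h import *
here();goto(-60,112,50)
f=r.grab_frame('side');cv2.imwrite('pics/s1.png',f['color'][:,:,::-1])
f=r.grab_frame('wrist');cv2.imwrite('pics/w1.png',f['color'][:,:,::-1])"
```

```text
clock 2.35 panel -60.3 112.7 z 111.4 rot [-3.1413e+00 -2.0000e-04  1.5139e+00] F [-0.77  0.8   0.09] op 0.229
shift cm [-0.07  0.03  6.14] turn -0.05
```

View pics/w1.png

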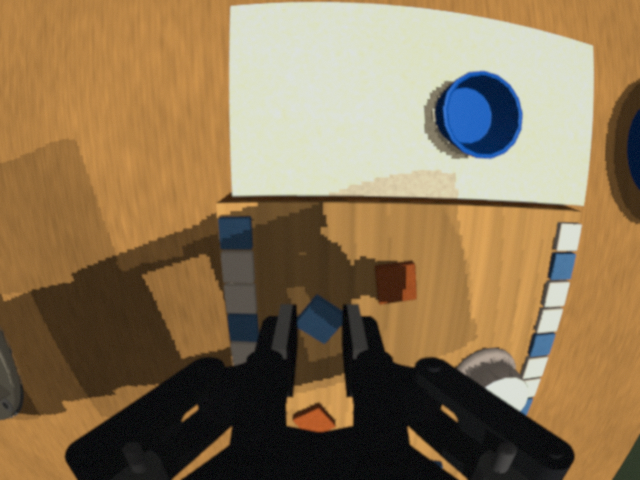

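View pics/s1.png

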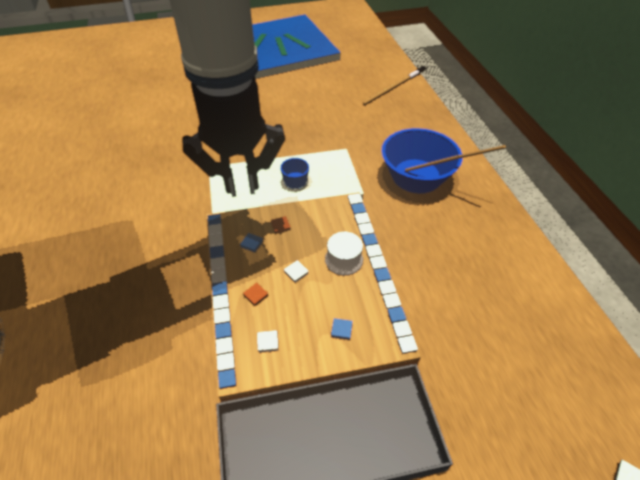

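drive_tool --moves '[[0.77,[-0.1,0,3],0],[0.77,[-0.1,0,5],0],[0.77,[-0.1,0,6.5],0],[0.77,[-0.1,0,6.9],0],[0.77,[-0.1,0,6.9],0],[0.77,[-0.1,0,6.9],0]]'

```text
clock: 3.2
eef_pos: [482.3, 102.5, 43.4]
tcp_rot: [3.14, -0.001, 1.516]
contact_force: [0.5, 0.4, 0.2]
opening: 0.233
```

drive_tool --moves '[[0.77,[0,0,0.1],0],[0.77,[0,0,0.15],0],[0.77,[0,0,0.15],0]]'

```text
clock: 3.58
eef_pos: [482.4, 102.4, 42.0]
tcp_rot: [3.14, -0.001, 1.516]
contact_force: [-0.4, -0.1, -0.5]
opening: 0.234
```

drive_tool --moves '[[0.77,[0,0,0.15],0],[0.77,[0,0,0.15],0]]'

```text
clock: 3.82
eef_pos: [482.2, 102.4, 40.3]
tcp_rot: [3.14, -0.001, 1.516]
contact_force: [0.3, 0.0, -1.0]
opening: 0.228
```

drive_tool --moves '[[0.77,[0,0,0.1],0],[0.77,[0,0,0.1],0]]'

```text
clock: 4.08
eef_pos: [482.1, 102.3, 39.2]
tcp_rot: [3.14, -0.001, 1.516]
contact_force: [-0.2, 0.7, -0.7]
opening: 0.231
```

drive_tool --moves '[[0.77,[0,0,0.1],0],[0.77,[0,0,0.1],0]]'

```text
clock: 4.32
eef_pos: [482.2, 102.4, 38.2]
tcp_rot: [3.14, -0.001, 1.516]
contact_force: [0.3, 0.4, 0.4]
opening: 0.234
```

drive_tool --moves '[[0.77,[0,0,0.1],0],[0.77,[0,0,0.1],0]]'

```text
clock: 4.58
eef_pos: [482.3, 102.4, 38.2]
tcp_rot: [3.14, -0.001, 1.516]
contact_force: [-4.1, -1.3, 15.3]
opening: 0.226
```

```bash
python3 -c "
from h import *
here();goto(-60,-160,37.5)
f=r.grab_frame('side');cv2.imwrite('pics/s2.png',cv2.resize(f['color'][140:300,180:390],None,fx=3.7,fy=3.7,interpolation=cv2.INTER_CUBIC)[:,:,::-1])"
```

```text
clock 4.58 panel -59.8 112.6 z 38.2 rot [ 3.1401e+00 -6.0000e-04  1.5159e+00] F [-4.08 -1.29 15.26] op 0.226
shift cm [-27.26  -0.05   0.05] turn 0.06
```

View pics/s2.png

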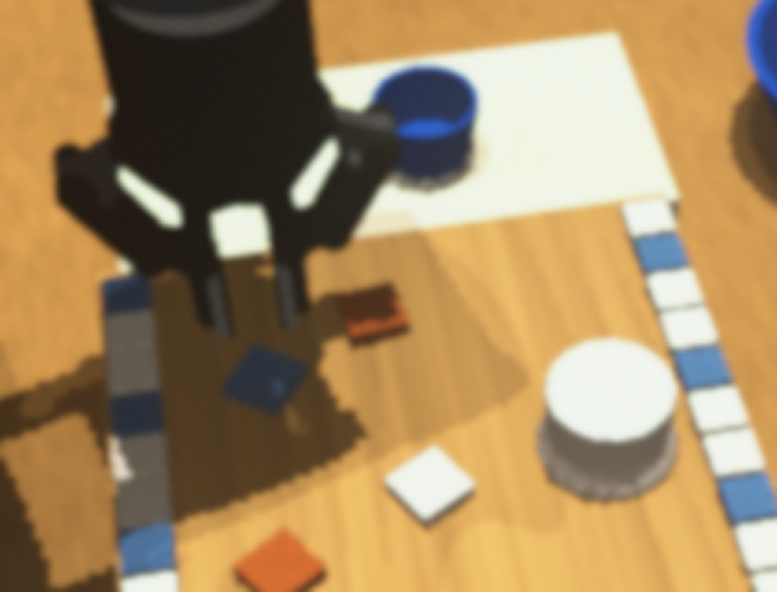

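drive_tool --moves '[[0.77,[0,0,-0.2],0],[0.77,[-1,0,-0.2],0],[0.77,[-2.5,0,-0.2],0],[0.77,[-4,0,-0.2],0],[0.77,[-5.5,0,-0.2],0],[0.77,[-7,0,-0.2],0],[0.77,[-8.5,0,-0.2],0],[0.77,[-10,0,-0.2],0],[0.77,[-11.5,0,-0.2],0],[0.77,[-13,0,-0.2],0],[0.77,[-14,0,-0.2],0],[0.77,[-14,0,-0.2],0]]'

```text
clock: 6.12
eef_pos: [474.6, -38.1, 40.1]
tcp_rot: [3.14, -0.001, 1.515]
contact_force: [0.7, 0.4, 0.7]
opening: 0.23
```

```bash
python3 -c "
from h import *
here();goto(-60,-160,40)
f=r.grab_frame('side');cv2.imwrite('pics/s3.png',cv2.resize(f['color'][140:400,180:430],None,fx=2.3,fy=2.3,interpolation=cv2.INTER_CUBIC)[:,:,::-1])"
```

```text
clock 6.12 panel -59.7 -28.0 z 40.1 rot [ 3.1400e+00 -6.0000e-04  1.5148e+00] F [0.66 0.43 0.74] op 0.23
shift cm [-13.2   -0.03  -0.  ] turn -0.0
```

View pics/s3.png

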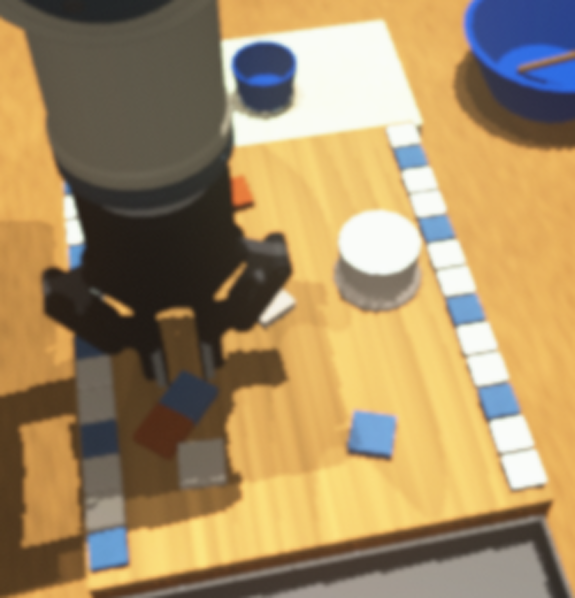

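drive_tool --moves '[[0.77,[-1.2,0,0],0],[0.77,[-2.5,0,0],0],[0.77,[-4,0,0],0],[0.77,[-5.5,0,0],0],[0.77,[-7,0,0],0],[0.77,[-8.5,0,0],0],[0.77,[-10,0,0],0],[0.77,[-11.5,0,0],0],[0.77,[-13,0,0],0],[0.77,[-14,0,0],0],[0.77,[-14,0,0],0]]'

```text
clock: 7.55
eef_pos: [466.7, -178.1, 39.9]
tcp_rot: [3.14, -0.001, 1.514]
contact_force: [0.6, 0.1, 0.6]
opening: 0.23
```

```bash
python3 -c "
from h import *
here();goto(-60,-160,40)
f=r.grab_frame('side');cv2.imwrite('pics/s4.png',f['color'][:,:,::-1])"
```

```text
clock 7.55 panel -59.7 -168.3 z 39.9 rot [ 3.1401e+00 -7.0000e-04  1.5139e+00] F [0.58 0.1  0.63] op 0.23
shift cm [ 0.83 -0.03 -0.01] turn -0.05
```

View pics/s4.png

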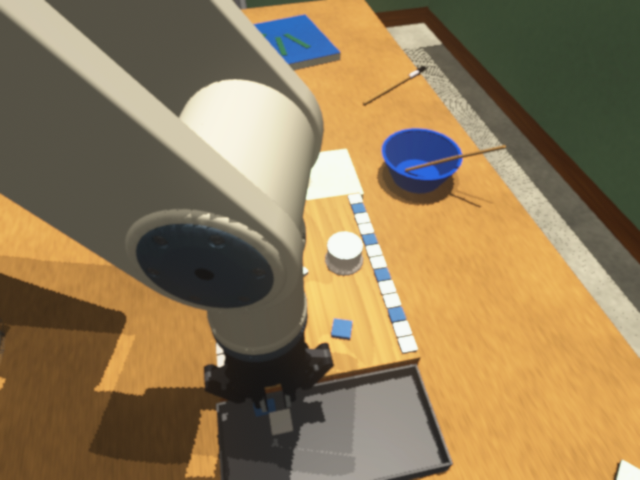

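drive_tool --moves '[[0.77,[0,0,-3],0],[0.77,[0,0,-6],0],[0.77,[4,0.7,-6],0],[0.77,[9,1.5,-6],0],[0.77,[14,2.5,-6],0],[0.77,[19,3.5,-6],0],[0.77,[24,4.5,-6],0],[0.77,[28,5.2,-6],0],[0.77,[30,5.2,-6],0],[0.77,[30,5.2,-6],0],[0.77,[30,5.2,-6],0]]'

```text
clock: 8.98
eef_pos: [534.8, 118.1, 100.0]
tcp_rot: [3.141, -0.0, 1.514]
contact_force: [0.0, -0.3, 0.6]
opening: 0.232
```

```bash
python3 -c "
from h import *
here();goto(-8,132,40.3)
f=r.grab_frame('side');cv2.imwrite('pics/s5.png',f['color'][:,:,::-1])"
```

```text
clock 8.97 panel -8.3 131.3 z 100.0 rot [ 3.1411e+00 -3.0000e-04  1.5142e+00] F [ 0.02 -0.3   0.58] op 0.232
shift cm [0.07 0.02 5.97] turn -0.03
```

View pics/s5.png

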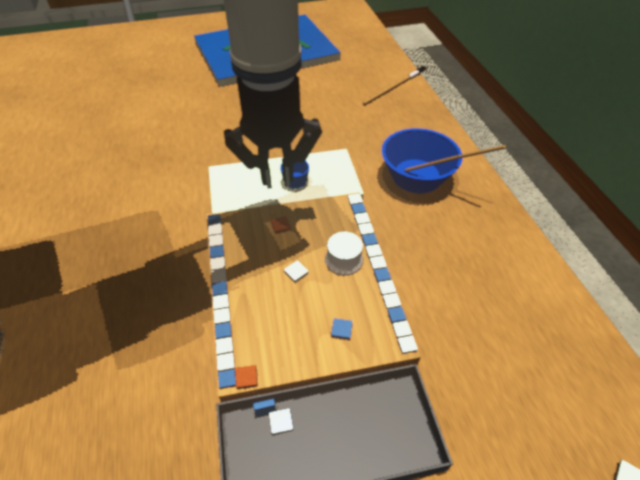

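drive_tool --moves '[[0.77,[0.1,0,3],0],[0.77,[0.1,0,5],0],[0.77,[0.1,0,5.95],0],[0.77,[0.1,0,5.95],0],[0.77,[-1,0,5.95],0],[0.77,[-2.5,0,5.95],0],[0.77,[-4,0,5.95],0],[0.77,[-5.5,0,5.95],0],[0.77,[-7,0,5.95],0],[0.77,[-8.5,0,5.95],0],[0.77,[-10,0,5.95],0],[0.77,[-11.5,0,5.95],0]]'

```text
clock: 10.52
eef_pos: [528.3, 2.1, 40.5]
tcp_rot: [3.141, -0.0, 1.514]
contact_force: [-0.1, 0.3, 1.0]
opening: 0.234
```

```bash
python3 -c "
from h import *
here();goto(-8,-170,40)
f=r.grab_frame('side');cv2.imwrite('pics/s6.png',cv2.resize(f['color'][140:400,180:430],None,fx=2.3,fy=2.3,interpolation=cv2.INTER_CUBIC)[:,:,::-1])"
```

```text
clock 10.53 panel -8.2 15.1 z 40.5 rot [ 3.1409e+00 -4.0000e-04  1.5136e+00] F [-0.11  0.26  0.98] op 0.234
shift cm [-18.51   0.05   0.05] turn -0.07
```

View pics/s6.png

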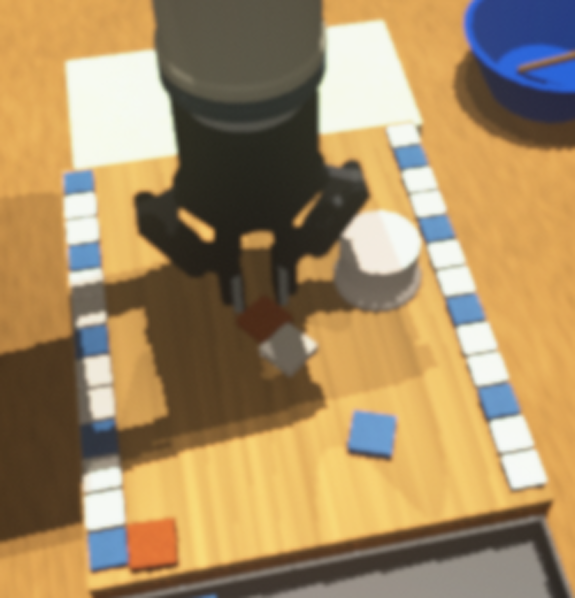

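drive_tool --moves '[[0.77,[-1.2,0,0],0],[0.77,[-2.5,0,0],0],[0.77,[-4,0.2,0],0],[0.77,[-5.5,0.4,0],0],[0.77,[-7,0.6,0],0],[0.77,[-8.5,0.7,0],0],[0.77,[-10,0.8,0],0],[0.77,[-11,0.8,0],0],[0.77,[-11,0.8,0],0]]'

```text
clock: 11.7
eef_pos: [529.8, -110.1, 40.5]
tcp_rot: [3.141, 0.0, 1.512]
contact_force: [-0.5, 0.3, -0.1]
opening: 0.228
```

```bash
python3 -c "
from h import *
here();goto(-2,-170,40)
f=r.grab_frame('side');cv2.imwrite('pics/s7.png',cv2.resize(f['color'][200:480,180:460],None,fx=2.1,fy=2.1,interpolation=cv2.INTER_CUBIC)[:,:,::-1])"
```

```text
clock 11.7 panel -0.5 -96.9 z 40.5 rot [3.1410e+00 1.0000e-04 1.5122e+00] F [-0.48  0.3  -0.15] op 0.228
shift cm [-7.31 -0.13  0.05] turn -0.15
```

View pics/s7.png

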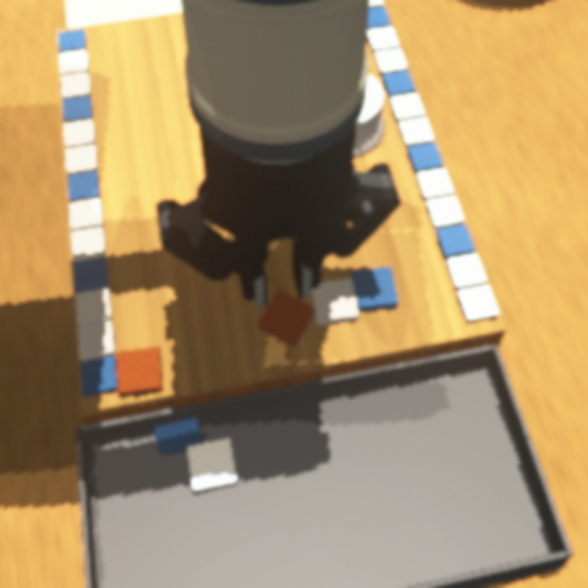

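drive_tool --moves '[[0.77,[-1.2,-0.1,0],0],[0.77,[-2.5,-0.1,0],0],[0.77,[-4,-0.1,0],0],[0.77,[-5.5,-0.1,0],0],[0.77,[-7,-0.1,0],0],[0.77,[-7.5,-0.1,0],0],[0.77,[-7.5,-0.1,-3],0],[0.77,[-6,-0.1,-6],0],[0.77,[-2,-0.1,-7],0],[0.77,[2,-0.1,-7],0],[0.77,[6,-0.1,-7],0],[0.77,[6,-0.1,-7],0]]'

```text
clock: 13.25
eef_pos: [532.1, -47.6, 110.6]
tcp_rot: [3.141, -0.0, 1.516]
contact_force: [-0.4, -1.4, 0.3]
opening: 0.227
```

```bash
python3 -c "
from h import *
here()
for c in ('side','top'):
  f=r.grab_frame(c)
  if c=='side':cv2.imwrite('pics/s8.png',f['color'][:,:,::-1])
  for o in r.outline_of('tile1',c):
    ys,xs=np.nonzero(o['mask']); w=ray(f,xs.mean(),ys.mean(),42)[:2]-C
    print(c,round(o['score'],2),np.round(o['at']),'panel',(w@ex).round(1),(w@ey).round(1))
"
```

```text
clock 13.25 panel -1.6 -34.4 z 110.6 rot [ 3.1412e+00 -4.0000e-04  1.5156e+00] F [-0.35 -1.4   0.28] op 0.227
side 0.96 [281. 426.] panel -55.6 -193.7
side 0.92 [355. 339.] panel 56.3 -110.2
side 0.79 [339. 343.] panel 30.1 -113.2
side 0.74 [325. 415.] panel -5.3 -198.3
side 0.67 [247. 378.] panel -88.4 -133.2
side 0.65 [265. 405.] panel -72.6 -173.8
top 0.76 [440. 270.] panel -8.4 -175.2
top 0.57 [438. 298.] panel -53.3 -172.5
```

View pics/s8.png

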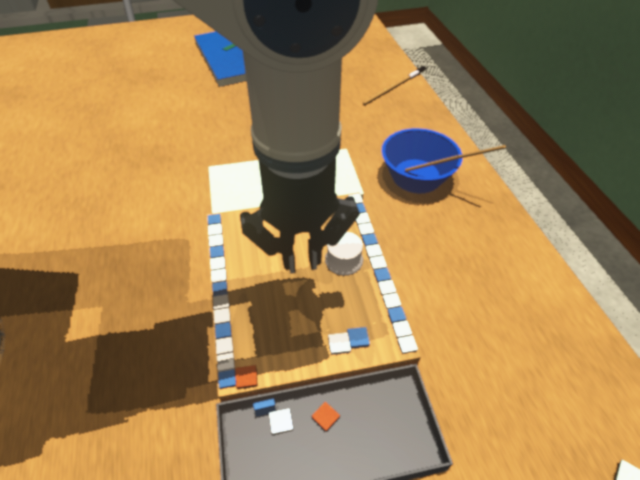

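```bash
python3 -c "
from h import *
goto(43,-72,40.3)"
```

```text
shift cm [-3.47  4.45  7.02] turn -0.15
```

drive_tool --moves '[[0.77,[-2,2.5,0],0],[0.77,[-3.5,4.45,0],0],[0.77,[-3.5,4.45,1],0],[0.77,[-3.5,4.45,4],0],[0.77,[-3.5,4.45,6.5],0],[0.77,[-3.5,4.45,7],0],[0.77,[-3.5,4.45,7],0],[0.77,[-4.5,4.45,7],0],[0.77,[-5.8,4.45,7],0],[0.77,[-7.2,4.45,7],0],[0.77,[-8.6,4.45,7],0],[0.77,[-9.5,4.45,7],0]]'

```text
clock: 14.95
eef_pos: [571.0, -149.2, 40.6]
tcp_rot: [3.141, 0.0, 1.511]
contact_force: [-0.4, -0.6, -1.3]
opening: 0.229
```

drive_tool --moves '[[0.77,[-1.2,0,0],0],[0.77,[-2.5,0,0],0],[0.77,[-3.6,0,0],0],[0.77,[-4,0,0],0],[0.77,[-4,0,-2],0],[0.77,[-4,0,-5],0],[0.77,[0,-4,-6],0],[0.77,[4,-8,-6],0],[0.77,[6,-12,-6],0],[0.77,[6,-13.1,-6],0],[0.77,[6,-13.1,-6],0]]'

```text
clock: 16.32
eef_pos: [444.4, -81.6, 101.5]
tcp_rot: [3.139, 0.001, 1.512]
contact_force: [1.1, -0.7, -0.1]
opening: 0.228
```

```bash
python3 -c "
from h import *
here();goto(-84,-100,47)
for c in ('side',):
  f=r.grab_frame(c)
  if c=='side':cv2.imwrite('pics/s9.png',f['color'][:,:,::-1])
  for o in r.outline_of('tile1',c):
    ys,xs=np.nonzero(o['mask']); w=ray(f,xs.mean(),ys.mean(),42)[:2]-C
    print(c,round(o['score'],2),np.round(o['at']),'panel',(w@ex).round(1),(w@ey).round(1))
"
```

```text
clock 16.32 panel -87.3 -73.2 z 101.5 rot [3.1390e+00 6.0000e-04 1.5118e+00] F [ 1.1  -0.68 -0.07] op 0.228
shift cm [-2.67  0.33  5.46] turn -0.17
side 0.85 [351. 406.] panel 26.7 -192.6
side 0.8 [325. 412.] panel -5.3 -198.2
side 0.77 [279. 423.] panel -55.8 -193.9
side 0.74 [246. 377.] panel -88.9 -133.9
side 0.73 [366. 388.] panel 51.4 -174.5
side 0.66 [266. 408.] panel -71.7 -173.7
```

View pics/s9.png

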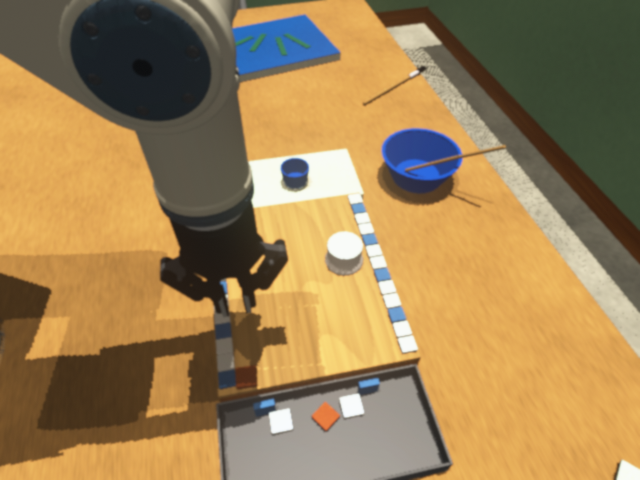

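drive_tool --moves '[[1,[-1,0.3,0],0],[1,[-2.2,0.3,1],0],[1,[-2.2,0.3,3],0],[1,[-2.2,0.3,5],0],[1,[-2.2,0.3,5.7],0],[1,[-2.2,0.3,5.9],0],[1,[-2.2,0.3,5.9],0]]'

```text
clock: 17.3
eef_pos: [447.7, -104.6, 42.5]
tcp_rot: [3.138, 0.001, 1.511]
contact_force: [0.7, -1.0, 0.1]
opening: -0.001
```

```bash
python3 -c "
from h import *
here();goto(-84,-172,41)
f=r.grab_frame('side');cv2.imwrite('pics/s10.png',cv2.resize(f['color'][200:480,180:460],None,fx=2.1,fy=2.1,interpolation=cv2.INTER_CUBIC)[:,:,::-1])"
```

```text
clock 17.3 panel -82.8 -95.9 z 42.5 rot [3.1383e+00 7.0000e-04 1.5109e+00] F [ 0.69 -1.03  0.1 ] op -0.001
shift cm [-7.61 -0.09  0.15] turn -0.22
```

View pics/s10.png

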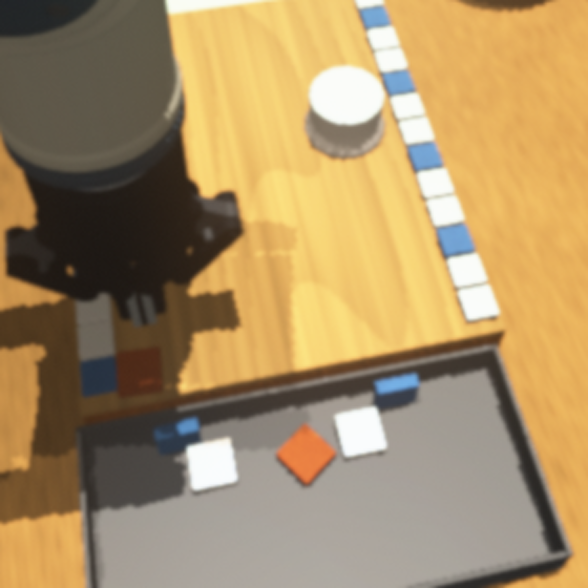

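drive_tool --moves '[[1,[-0.8,-0.1,0.12],0],[1,[-1.8,-0.1,0.12],0],[1,[-3,-0.1,0.12],0],[1,[-4.4,-0.1,0.12],0],[1,[-5.8,-0.1,0.12],0],[1,[-7,-0.1,0.12],0],[1,[-7.6,-0.1,0.12],0],[1,[-7.6,-0.1,0.12],0],[1,[-7.6,-0.1,-3],0],[1,[-5,0,-8],0],[1,[0,0,-12],0],[1,[5,0,-14],0]]'

```text
clock: 18.85
eef_pos: [451.0, -53.1, 184.8]
tcp_rot: [3.135, 0.001, 1.51]
contact_force: [1.0, 0.2, -0.3]
opening: -0.0
```

drive_tool --moves '[[1,[5,0,-2],0],[1,[10,0,-3],0],[1,[14,0,-3],0],[1,[14,0,-3],0]]'

```text
clock: 19.35
eef_pos: [459.1, 89.2, 214.8]
tcp_rot: [3.135, 0.0, 1.514]
contact_force: [-0.7, 0.0, 0.1]
opening: -0.002
```

```bash
python3 -c "
from h import *
here()
for c in ('side','top'):
  f=r.grab_frame(c)
  cv2.imwrite('pics/e_%s.png'%c,f['color'][:,:,::-1])
  for n,z in (('tile1',8),('glue_pot',56),('paint_cup',46),('tile_box',15),('tray',0)):
   for o in r.outline_of(n,c):
    if o['score']<.4: continue
    ys,xs=np.nonzero(o['mask']); q=ray(f,xs.mean(),ys.mean(),z);w=q[:2]-C
    print(c,n,round(o['score'],2),np.round(o['at']),'panel',(w@ex).round(1),(w@ey).round(1),q.round(1))
"
```

```text
clock 19.35 panel -82.2 98.1 z 214.8 rot [3.1345e+00 3.0000e-04 1.5141e+00] F [-0.71  0.05  0.13] op -0.002
side tile1 0.84 [253. 418.] panel -90.3 -167.4 [ 436.2 -175.4    8. ]
side tile1 0.83 [272. 412.] panel -71.0 -167.0 [ 455.5 -176.1    8. ]
side tile1 0.8 [366. 389.] panel 58.9 -161.1 [ 585.5 -177.5    8. ]
side tile1 0.76 [328. 418.] panel -2.5 -187.2 [ 522.8 -200.1    8. ]
side tile1 0.61 [351. 407.] panel 31.1 -181.8 [ 556.6 -196.7    8. ]
side tile1 0.56 [281. 424.] panel -55.5 -182.8 [ 470.  -192.8    8. ]
side glue_pot 0.79 [345. 250.] panel 68.7 15.0 [605.1  -2.3  56. ]
side glue_pot 0.4 [366. 384.] panel 49.4 -179.1 [ 575. -195.   56.]
side paint_cup 0.72 [346. 252.] panel 71.3 22.5 [608.2   5.1  46. ]
side paint_cup 0.65 [297. 171.] panel 31.1 211.2 [578.6 195.7  46. ]
side tile_box 0.68 [272. 179.] panel 6.5 226.7 [554.9 212.6  15. ]
side tray 0.64 [343. 436.] panel 8.4 -207.3 [ 532.4 -220.9    0. ]
top tile1 0.74 [432. 322.] panel -90.4 -173.9 [ 435.7 -182.     8. ]
top tile1 0.71 [439. 302.] panel -55.4 -183.0 [ 470.1 -193.     8. ]
top tile1 0.66 [442. 272.] panel -3.5 -186.3 [ 521.8 -199.2    8. ]
top tile1 0.65 [431. 313.] panel -70.1 -173.2 [ 456.  -182.4    8. ]
top tile1 0.56 [442. 254.] panel 28.9 -181.6 [ 554.4 -196.3    8. ]
top tile1 0.45 [430. 234.] panel 56.7 -166.2 [ 583.  -182.5    8. ]
top glue_pot 0.66 [330. 223.] panel 66.6 15.9 [603.1  -1.2  56. ]
top tile_box 0.78 [209. 193.] panel 121.5 225.9 [669.6 205.3  15. ]
```

View pics/e_side.png

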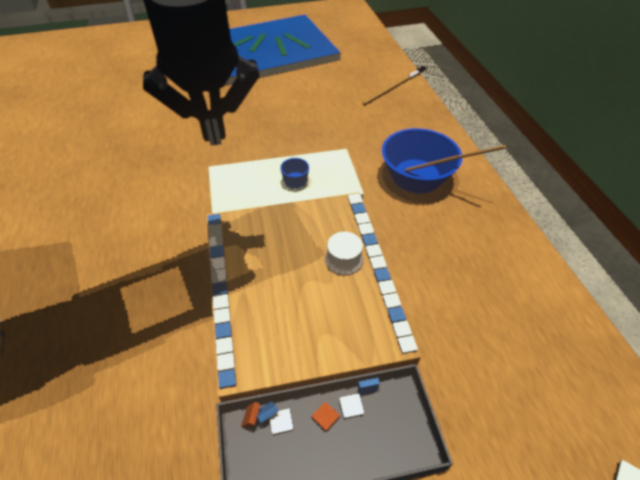

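View pics/e_top.png

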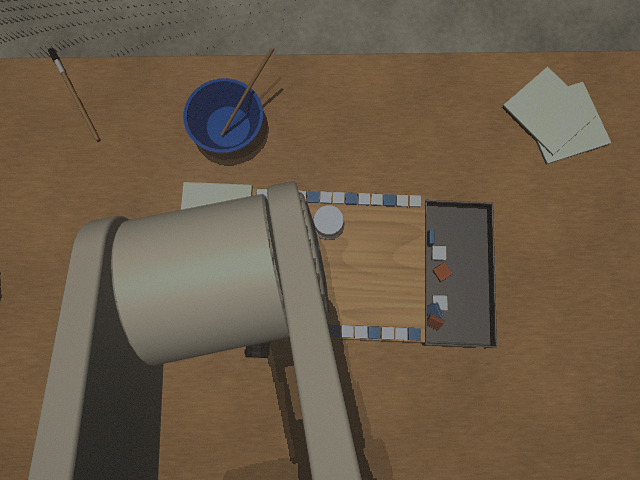

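```bash
python3 -c "
from rig import r
print(r.sign_off())"
```

```text
the job is handed in; nothing more can be done
None
```

I swept all six tiles off the open -y end of the panel into the tray, in four strokes. The job was handed in at about 19.5 s of the 72 s allowed, and it reported no verdict.

- **How it went:** The first three strokes used nearly closed fingertips about 2 mm above the wood. One red tile slipped sideways to the border row during the first stroke, so I pushed it off last with the gripper shut.
- **Tiles:** In the final pictures, both cameras found all six tiles inside the tray. Some stand on edge or lean on others. The panel is clear.
- **Closest tile:** A blue tile stands on edge against the tray's inner wall, on the panel side. The two cameras put its centre about 5 to 10 mm inside that wall.
- **Glue pot and paint cup:** The glue pot (both cameras) and paint cup (side camera only) were found within about 1 mm of where they started.
- **Tray and carton:** The side view put the carton within about 1 mm. Its estimate for the tray differed by about 5 mm, which I put down to tiles and shadow changing its outline. In the top view the tray's edges are at the same pixels as at the start.
- **Readings that disagreed:** In the last top view the arm hid the cup and most of the carton, so that view's carton position is not usable. The side view also gave a false second "paint cup" on the glue pot and a low-scoring false "glue pot" on a tile.
- **Contact:** The fingers touched the panel once, at 15 N, while I was finding its height. The arm ended clear of everything.

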